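Fetch the small tin from behind the canister

ROBOT

A 6-joint arm with a two-finger parallel gripper is mounted at the origin on the work surface. World frame = base frame: x ahead of the robot, y to its left, z up, the work surface at z = 0. Lengths are in m, angles in rad, forces in N, time in s.
With the tool pointing down it reaches from about 0.35 to 0.775 m from the base axis. Payload 7.3 kg.
Tool frame: the origin (TCP) lies at the centre of the arm's flange, where the gripper is bolted on; the fingertips stand 178 mm ahead of it and the grasp point (between the pads) lies 159 mm ahead of it; z points along the fingers, y is the line along which they close (so a half turn about z gives the same grasp; the last joint's range is limited). The gripper opens to 92 mm and grips with 3 to 60 N. Pads are 19 mm wide; open, the fingers measure 130 mm over their backs; the gripper's body (75 mm by 190 mm) begins 47 mm behind the grasp point.
Start: joints at [0.965, 0.342, 1.524, -0, 1.275, -0.146], TCP at [0.233, 0.47, 0.405] pointing down, gripper open.
Joint ranges: [-2.53, 2.53], [-0.77, 2.02], [0.04, 2.7], [-1, 4.14], [0.28, 2.66], [-3.11, 3.11]. Speed limits (rad/s): [2.57, 2.57, 3.14, 3.14, 3.14, 3.14].

INTERFACE

Orientations are given as [roll, pitch, yaw] about the fixed x, y, z axes, in that order (R = Rz(yaw) Ry(pitch) Rx(roll)).
In Python, from cell import telemetry, vision, ticket gives the robot as it stands.
- The arm moves only by the shell command python3 -m crank 'ROWS' [FORCE]. ROWS is JSON, a list of rows, each a list of 5 numbers: the gripper command: -1 is shut, 1 is fully open, values between are in proportion, then the shift along the tool's x, y, z in mm, then the turn about the tool's z in rad. In form: [[fingers, dx, dy, dz, roll], ...]. A call has 1 to 12 rows; each row is the pose to reach, as a shift and turn from the pose commanded when the call began, along the tool's axes at that moment; what a row does not reach only later rows make up. A row lasts 1/12 s, in which the tool goes at most 41.7 mm and 7.16 degrees, less where a joint would pass 70% of its speed; a pose out of reach is approached as far as the arm can. A call with a gripper value outside its range is refused whole. The fingers move at their own pace and stop on an object; FORCE is the grip in N (left out, the last holds). Time passes only in rows, so rows that repeat a pose let the fingers close. It gives the time, the measured TCP pose, the force, the opening and the grip force at its end, in the units of the state.
- telemetry.observe(): the state, without advancing time (a new reading comes with each control period).
- vision.read_camera(name): name is "scene" or "top" or "wrist"; returns (picture, depth): 384x512x3 uint8, red, green, blue; 384x512 float32, m along the optical axis (not along the pixel's ray), 0 where there is no reading.
- vision.get_calibration(name): a dict with "camera_matrix" (3x3 intrinsics, pixels), "rvec" (rotation vector, rad) and "tvec" (3), from world to camera coordinates, as OpenCV has them. Camera axes: x right, y down, z forward; pixel columns grow to the right and rows downward; lengths in m; the calibration is good to about 2 mm. A picture is of the moment at which its call begins: read the wrist's pose just before it. get_calibration takes no time and is no camera call; for the wrist camera it gives the pose at the moment of the call.
- ticket.hand_in(): hands the job in; it is judged then, once.
The state is a dict: "time": time; "qpos": joint angles; "qvel": joint speeds; "joint_efforts": joint torques, N m; "tool_pos": TCP position; "tool_rot": TCP orientation; "contact_force": force on the tool from outside, world axes, zero at the start; "torque": the same for the moment, N m; "opening": finger opening in m; "grip_force": force on a finger pad.
Only numpy, scipy, OpenCV 4.12 (cv2) and the standard library are available. Lean on these libraries where they do the work, as an engineer would, in place of code of your own. Each camera call takes 0.05 s, during which the arm holds its last target. There are 200 camera calls.

TASK

Stand the tall steel canister aside on the bench, take out the small round tin hidden behind it and stand it in the middle of the round cork mat, then put the canister back centred on the round black mark in its tray where it stood. Keep both upright all the while.

Things in the scene. Friction and masses are not known exactly. Their poses are not given: they have to be found in the camera images.
- canister: Tall round steel canister, cream screw cap, loose, 0.2-0.42 kg. Body 66 mm diameter, 135 mm high; cap 58 mm diameter from 138 to 170 mm (top): grip it there, from above. Origin: centre of its underside, z up its axis, yaw meaningless. It stands in one of two like wooden trays, on the robot's side of the tin, 1 to 16 mm from it. (The other tray's necked glass bottle and oblong tin stay put.)
- tin: Small plain round metal tin, loose, 80-170 g, 50 mm high: lower body 46 mm diameter, lid 48 mm diameter from 34 to 50 mm. Origin: centre of its underside, z up its axis, yaw meaningless. It stands on the tray's floor behind the canister (away from the robot).
- spot (a point): Centre of the round black mark (76 mm across) on the canister's tray floor, 8 mm above the bench. x points along the tray to the tin, z up. Tray: fixed, turned up to 12 degrees; in x from 40 mm before the mark to 130 mm behind, 130 mm wide; front open, side walls 16 mm and back wall 40 mm above the bench. Bench at x 0.38 to 0.47 m, y -0.1 to 0.1 m (world) is always empty.
- mat: Round cork mat fixed to the bench on the robot's left or right, 110 mm diameter, 6 mm thick. Origin: centre of its underside, z up; its top is 6 mm higher. (A square board with blue glass tiles lies on the other side: not to be used.)
Things that resemble listed ones, but are neither listed nor needed, are in the scene too. Leave any green or turquoise look-alike of the tin alone.

How it is judged:
By the outcome, as a careful person would: the job done as asked, in the order asked, and still so for the second after the job is handed in, with the robot touching nothing.
It also fails if it takes over 72 s, if anything falls off the work surface, if the arm or the gripper's body presses on something with over 40 N, if the wrist force passes 120 N, or if a joint passes its speed limit or range.

## Working session

There is one attempt and no reset: what is moved stays moved. The work goes in short steps, Python scripts to look and compute and a shell command to move; the robot and the scene stay as the last step left them, time stands still between calls to the robot, and variables do not carry over. Pictures are saved under pics/ and viewed, at most 10 in all, crops included, and the job is handed in when it is done.

```bash
mkdir -p pics; ls; cat > h.py <<'E'
import numpy as np, cv2
from cell import telemetry, vision, ticket
def cam(n):
    c=vision.get_calibration(n); p,d=vision.read_camera(n)
    K=np.array(c["camera_matrix"],float);R=cv2.Rodrigues(np.array(c["rvec"],float))[0];t=np.array(c["tvec"],float).ravel()
    return p,d,K,R,t
def world(u,v,z,K,R,t):
    "ray through pixel(s) onto plane z"
    uv=np.atleast_2d(np.c_[u,v]).astype(float)
    r=(R.T@np.linalg.inv(K)@np.c_[uv,np.ones(len(uv))].T).T; o=-R.T@t
    return o+r*((z-o[2])/r[:,2])[:,None]
def cloud(d,K,R,t):
    v,u=np.mgrid[:d.shape[0],:d.shape[1]]
    P=np.stack([(u-K[0,2])/K[0,0]*d,(v-K[1,2])/K[1,1]*d,d],-1)
    return (P-t)@R
def save(p,n): cv2.imwrite('pics/'+n,p[...,::-1])
E
python3 - <<'E'
from h import *
s=telemetry.observe();print({k:np.round(v,3) for k,v in s.items()})
a=[]
for n in("scene","top"):
    p,d,K,R,t=cam(n);a.append(p);np.savez(n+'.npz',p=p,d=d,K=K,R=R,t=t);print(n,-R.T@t,R[2])
cv2.imwrite('pics/a.png',cv2.resize(np.hstack(a)[...,::-1],(800,300),interpolation=cv2.INTER_AREA))
save(a[1],'top.png')
E
```

```text
pics
{'time': np.float64(0.0), 'qpos': array([ 0.965,  0.343,  1.525,  0.   ,  1.275, -0.146]), 'qvel': array([-0.001,  0.001, -0.   , -0.   ,  0.001,  0.   ]), 'joint_efforts': array([ 1.0000e-03, -4.3125e+01, -2.4422e+01,  7.2000e-02,  5.6000e-02,
       -0.0000e+00]), 'tool_pos': array([0.233, 0.47 , 0.404]), 'tool_rot': array([-3.14 , -0.   ,  2.682]), 'contact_force': array([-0.039, -0.079, -0.414]), 'torque': array([-0.051, -0.012, -0.016]), 'grip_force': np.float64(0.0), 'opening': np.float64(0.092)}
scene [1.21804475 0.08097283 0.75815731] [-0.6619549  -0.09058584 -0.74404968]
top [ 0.51530329 -0.02121045  1.1584661 ] [ 0.06685054  0.02040144 -0.9975544 ]
```

View pics/a.png

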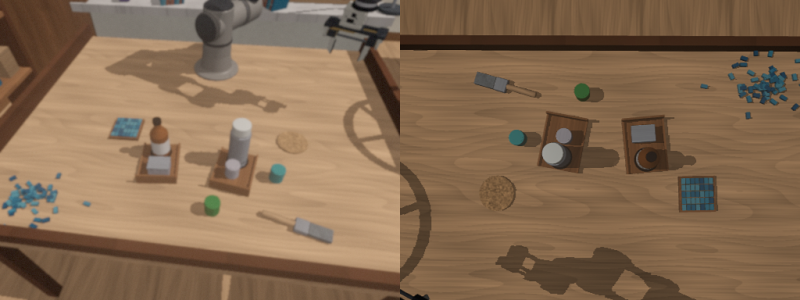

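View pics/top.png

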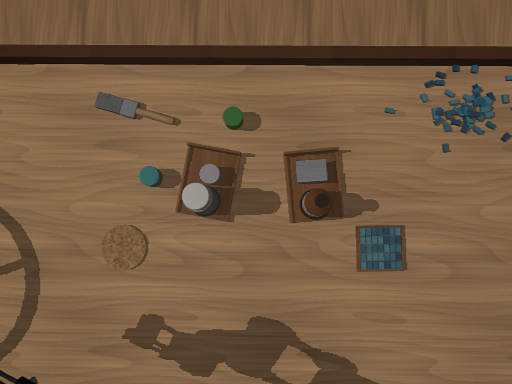

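The top view shows the cap at (197,197), the plain tin behind it at (209,174), and the cork mat at (125,247). Candidates for the tin are the grey round one (209,174), turquoise (150,176), green (233,118) and the oblong grey tin in the other tray (311,171). The grey round one behind the canister is the one I want.

```bash
python3 - <<'E'
from h import *
f=np.load('top.npz');p,d,K,R,t=[f[k] for k in('p','d','K','R','t')]
P=cloud(d,K,R,t);z=P[...,2]
v,u=np.mgrid[:384,:512]
def blob(name,m,zz):
    n,l,s,c=cv2.connectedComponentsWithStats(m.astype(np.uint8))
    i=1+np.argmax(s[1:,4]); cn=cv2.findContours((l==i).astype(np.uint8),0,1)[0][0].reshape(-1,2)
    w=world(cn[:,0],cn[:,1],zz,K,R,t)[:,:2]; (c2,r)=cv2.minEnclosingCircle(w.astype(np.float32))
    b=world(*c[i],zz,K,R,t)[0]
    print(name,s[i],'cen px',c[i],'world',b.round(4),'circ',np.round(c2,4),'dia',round(2*r,4),'medz',np.median(z[l==i]).round(4)); return b
box=lambda a,b,c,e:(u>a)&(u<b)&(v>c)&(v<e)
blob('cap',box(170,230,170,225)&(z>.165)&(z<.19),.178)
blob('tin',box(190,230,155,195)&(z>.045)&(z<.07),.058)
hsv=cv2.cvtColor(p,cv2.COLOR_RGB2HSV)
print('mat px hsv',hsv[247,125],'bench',hsv[247,180],'z',np.median(z[240:255,118:132]),np.median(z[270:280,180:220]))
blob('mat z',box(95,155,215,280)&(z>.0035)&(z<.012),.006)
# tray walls: back wall top z~.04
m=box(185,245,140,160)&(z>.03)&(z<.05)
q=P[m][:,:2];print(len(q)); vx,vy,x0,y0=cv2.fitLine(q.astype(np.float32),2,0,.01,.01).ravel();print('backwall dir',np.degrees(np.arctan2(vy,vx)),x0,y0,q[q[:,1].argmin()],q[q[:,1].argmax()])
c=p[135:230,165:255];cv2.imwrite('pics/crop.png',cv2.resize(c[...,::-1],None,fx=6,fy=6,interpolation=cv2.INTER_CUBIC))
E
```

```text
cap [182 182  28  28 607] cen px [195.10708402 195.70510708] world [0.5796 0.1208 0.178 ] circ [0.5801 0.1206] dia 0.0586 medz 0.177
tin [199 164  21  20 329] cen px [209.19148936 173.45288754] world [0.6399 0.1062 0.058 ] circ [0.6396 0.1067] dia 0.049 medz 0.0577
mat px hsv [ 15 126 130] bench [ 15 112 146] z 0.005273225612926308 -0.0009033619543485079
mat z [ 101  225   45   45 1251] cen px [123.14228617 246.44684253] world [0.4654 0.3189 0.006 ] circ [0.4654 0.3184] dia 0.1115 medz 0.0058
166
backwall dir 79.86918 0.703864 0.1008919 [0.69160285 0.03798073] [0.71534971 0.16330731]
```

View pics/crop.png

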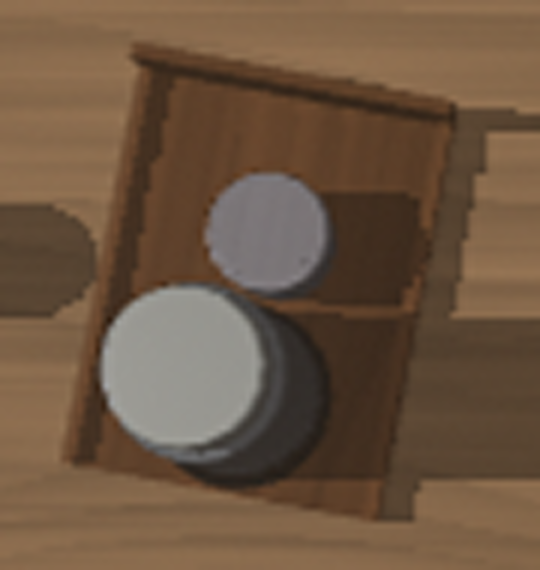

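The crop confirms the choice: the plain grey tin at crop (268,232) is behind the cream-capped canister in the left-hand tray. The tray is turned about -10°. The measurements agree with the given sizes: cap 58.6 mm, tin 49 mm, mat 111 mm, and all heights fit. Moving above the cap with the fingers across the tray.

```bash
cat >> h.py <<'E'
def go(x,y,z,yaw):
    s=telemetry.observe(); p=np.array(s["tool_pos"]); from scipy.spatial.transform import Rotation as Ro
    M=Ro.from_euler('xyz',s["tool_rot"]).as_matrix(); d=M.T@(np.array([x,y,z])-p)
    w=s["tool_rot"][2]-yaw; print('t',round(s["time"],2),'pos',p.round(4),'rot',np.round(s["tool_rot"],3),'-> mm',(d*1e3).round(1),'roll',round((w+np.pi)%(2*np.pi)-np.pi,3),'F',np.round(s["contact_force"],1),'grip',round(float(s["grip_force"]),1),'open',round(float(s["opening"]),4))
E
python3 -c "
from h import *
go(.580,.1207,.405,2.967)"
python3 -m crank '[[1,-466,-159,0,-0.285],[1,-466,-159,0,-0.285],[1,-466,-159,0,-0.285],[1,-466,-159,0,-0.285],[1,-466,-159,0,-0.285],[1,-466,-159,0,-0.285],[1,-466,-159,0,-0.285],[1,-466,-159,0,-0.285],[1,-466,-159,0,-0.285],[1,-466,-159,0,-0.285],[1,-466,-159,0,-0.285],[1,-466,-159,0,-0.285]]' 35
python3 -m crank '[[1,0,0,0,0],[1,0,0,0,0],[1,0,0,0,0]]'
python3 - <<'E'
from h import *
go(.580,.1207,.405,2.967)
p,d,K,R,t=cam('wrist');np.savez('w1.npz',p=p,d=d,K=K,R=R,t=t);save(p,'w1.png');print(-R.T@t,R[2])
E
```

```text
t 0.1 pos [0.2329 0.4704 0.4041] rot [-3.14  -0.     2.682] -> mm [-466.2 -159.3   -0.8] roll -0.285 F [-0.5  0.2 -0.6] grip 0.0 open 0.0922
time: 1.1
tool_pos: [0.5799, 0.1205, 0.4044]
tool_rot: [-3.142, -0.001, 2.967]
contact_force: [0.1, 0.8, -0.1]
opening: 0.092
grip_force: 0.0
time: 1.35
tool_pos: [0.5786, 0.1224, 0.404]
tool_rot: [3.142, -0.002, 2.966]
contact_force: [-0.8, 1.3, -0.0]
opening: 0.0917
grip_force: 0.0
t 1.35 pos [0.5786 0.1224 0.404 ] rot [ 3.142e+00 -2.000e-03  2.966e+00] -> mm [-1.7 -1.4 -1. ] roll -0.001 F [-0.8  1.3 -0. ] grip 0.0 open 0.0917
[0.50651679 0.13614791 0.38482356] [ 0.26590136 -0.04722067 -0.96284302]
```

View pics/w1.png

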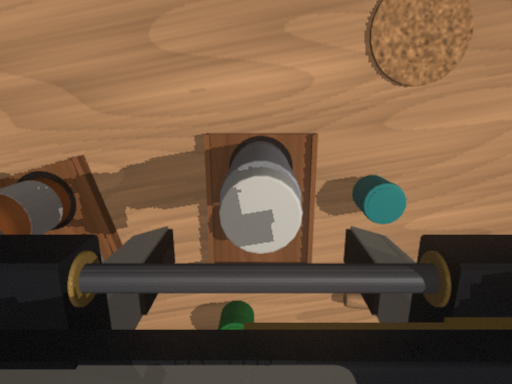

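The wrist view shows the cap at about (260,210), between the open fingers, with the edge of the black mark visible at (260,150). I'll refine the cap centre from depth.

```bash
python3 - <<'E'
from h import *
f=np.load('w1.npz');p,d,K,R,t=[f[k] for k in('p','d','K','R','t')]
P=cloud(d,K,R,t);m=(abs(P[...,2]-.178)<.006);m[235:]=0;m[:150]=0;m[:,:200]=0;m[:,330:]=0
cn=max(cv2.findContours(m.astype(np.uint8),0,1)[0],key=cv2.contourArea).reshape(-1,2)
cn=cn[(cn[:,1]<232)]
w=world(cn[:,0],cn[:,1],.178,K,R,t)[:,:2]
A=np.c_[2*w,np.ones(len(w))];s=np.linalg.lstsq(A,(w**2).sum(1),rcond=None)[0];print('cap',s[:2],'dia',2*np.sqrt(s[2]+s[0]**2+s[1]**2),np.median(P[m][:,2]))
go(.580,.1207,.326,2.967)
E
```

```text
cap [0.57786275 0.12421253] dia 0.056296071339335355 0.17869314012917273
t 1.4 pos [0.5782 0.1231 0.4044] rot [ 3.141e+00 -1.000e-03  2.967e+00] -> mm [-2.3 -2.  78.4] roll 0.0 F [ 0.4  0.3 -0.2] grip 0.0 open 0.0919
```

```bash

python3 -m crank '[[1,0,0,30,0],[1,0,0,50,0],[1,0,0,65,0],[1,0,0,75,0],[1,0,0,79,0],[1,0,0,79,0],[0.5,0,0,79,0],[0.3,0,0,79,0],[0.2,0,0,79,0],[0.1,0,0,79,0],[0,0,0,79,0],[-0.2,0,0,79,0]]' 35
python3 -m crank '[[-1,0,0,0,0],[-1,0,0,0,0],[-1,0,0,0,0],[-1,0,0,0,0],[-1,0,0,0,0],[-1,0,0,0,0]]' 35
python3 -c "
from h import *
go(.42,-.03,.326,2.967)"
```

```text
time: 2.4
tool_pos: [0.5789, 0.1224, 0.326]
tool_rot: [3.141, 0.001, 2.967]
contact_force: [-0.1, 0.3, 1.7]
opening: 0.0576
grip_force: 35.0
time: 2.9
tool_pos: [0.5789, 0.1225, 0.326]
tool_rot: [3.141, 0.001, 2.967]
contact_force: [-0.1, 1.5, 3.6]
opening: 0.0577
grip_force: 35.0
t 2.9 pos [0.5789 0.1225 0.326 ] rot [3.141e+00 1.000e-03 2.967e+00] -> mm [ 1.300e+02 -1.778e+02 -1.000e-01] roll -0.0 F [-0.1  1.5  3.6] grip 35.0 open 0.0577
```

```bash

python3 -m crank '[[-1,0,0,-3,0],[-1,0,0,-10,0],[-1,0,0,-20,0],[-1,0,0,-32,0],[-1,0,0,-44,0],[-1,0,0,-54,0],[-1,0,0,-60,0],[-1,5,-7,-60,0],[-1,12,-16,-60,0],[-1,22,-30,-60,0],[-1,34,-47,-60,0],[-1,47,-64,-60,0]]'
python3 -m crank '[[-1,13,-17,0,0],[-1,26,-35,0,0],[-1,39,-53,0,0],[-1,52,-71,0,0],[-1,63,-86,0,0],[-1,72,-99,0,0],[-1,78,-107,0,0],[-1,82,-112,0,0],[-1,83,-114,0,0],[-1,83,-114,0,0],[-1,83,-114,0,0]]'
python3 - <<'E'
from h import *
go(.42,-.03,.318,2.967)
p,d,K,R,t=cam('top');np.savez('top2.npz',p=p,d=d,K=K,R=R,t=t)
q,d,K,R,t=cam('wrist');np.savez('w2.npz',p=q,d=d,K=K,R=R,t=t)
cv2.imwrite('pics/b.png',cv2.resize(np.hstack([p,q])[...,::-1],(800,300),interpolation=cv2.INTER_AREA))
E
```

```text
time: 3.9
tool_pos: [0.5203, 0.0668, 0.3849]
tool_rot: [-3.141, -0.001, 2.967]
contact_force: [0.0, 0.2, -3.5]
opening: 0.0574
grip_force: 35.0
time: 4.82
tool_pos: [0.4202, -0.0301, 0.3857]
tool_rot: [3.141, 0.0, 2.967]
contact_force: [0.0, 0.6, -3.4]
opening: 0.0574
grip_force: 35.0
t 4.82 pos [ 0.4202 -0.0301  0.3857] rot [3.141 0.    2.967] -> mm [ 0.3  0.1 67.7] roll -0.0 F [ 0.   0.6 -3.4] grip 35.0 open 0.0574
```

View pics/b.png

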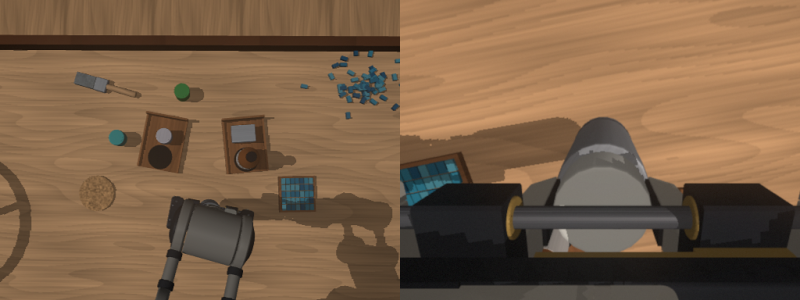

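The canister hangs upright from the gripper, and the black mark is now in view at about (160,157) in the left half. Setting the canister down and measuring the mark.

```bash

python3 -m crank '[[-1,0,0,12,0],[-1,0,0,28,0],[-1,0,0,42,0],[-1,0,0,53,0],[-1,0,0,60,0],[-1,0,0,64,0],[-1,0,0,66,0],[-1,0,0,67,0],[-1,0,0,67.5,0],[-1,0,0,68,0],[-1,0,0,68,0]]'
python3 - <<'E'
from h import *
go(.42,-.03,.318,2.967)
f=np.load('top2.npz');p,d,K,R,t=[f[k] for k in('p','d','K','R','t')]
v,u=np.mgrid[:384,:512];box=(u>178)&(u<240)&(v>170)&(v<225)
g=p.max(2);print(g[200,205],g[200,228])
m=(box&(g<45)).astype(np.uint8)
print(g[185:216,190:224:3])
n,l,s,c=cv2.connectedComponentsWithStats(m);i=1+np.argmax(s[1:,4]);print(s[i],c[i],world(*c[i],.008,K,R,t))
cn=max(cv2.findContours((l==i).astype(np.uint8),0,1)[0],key=len).reshape(-1,2);w=world(cn[:,0],cn[:,1],.008,K,R,t)[:,:2].astype(np.float32);print(cv2.fitEllipse(w),cv2.minEnclosingCircle(w))
P=cloud(d,K,R,t);m=(abs(P[...,2]-.058)<.008)&(u>190)&(u<235)&(v>155)&(v<195)
n,l,s,c=cv2.connectedComponentsWithStats(m.astype(np.uint8));i=1+np.argmax(s[1:,4]);print('tin',s[i],world(*c[i],.058,K,R,t))
E
```

```text
time: 5.83
tool_pos: [0.42, -0.0303, 0.3181]
tool_rot: [3.142, 0.001, 2.967]
contact_force: [-0.1, 0.3, -3.9]
opening: 0.0576
grip_force: 35.0
t 5.83 pos [ 0.42   -0.0303  0.3181] rot [3.142e+00 1.000e-03 2.967e+00] -> mm [0.1 0.3 0.1] roll -0.0 F [-0.1  0.3 -3.9] grip 35.0 open 0.0576
44 98
[[ 99  99 101 103  79  75  88  97 101  95  67  67]
 [100  99 103  70  44  44  45 103 105  96  99  96]
 [100 100  93  42  42  42  42  47 106  97 100  96]
 [100  98  53  42  43  43  43  40  83  99  99  94]
 [102 102  41  43  43  43  43  42  44 101  99  93]
 [101  71  42  43  44  42  42  43  42  99  99  95]
 [101  50  43  43  42  43  44  44  44  95 100  94]
 [102  42  43  43  43  43  43  43  42  64 101  95]
 [104  42  43  42  42  43  43  44  44  41 100  95]
 [ 92  44  43  44  43  44  42  44  43  42 102  95]
 [ 72  44  43  44  43  42  43  44  44  43  98  96]
 [ 55  45  43  44  44  43  44  43  44  44  94  96]
 [ 56  43  43  45  43  43  42  44  43  44  89  95]
 [ 45  44  44  44  44  43  43  43  44  44  89  93]
 [ 44  44  45  44  43  44  43  44  43  43  88  94]
 [ 45  44  45  44  44  44  44  43  44  44 
[... 396 characters left out ...]
 44  45  42  94  99]
 [100  43  44  46  45  45  45  44  44  59  92 100]
 [ 99  50  46  45  44  44  44  45  45  92  92 100]
 [ 99  68  44  44  44  45  45  44  42 100  92 100]
 [ 98 102  44  45  45  44  45  43  48  98  93  99]
 [ 98 101  50  44  45  45  45  44  91  97  93  99]
 [ 98  99  94  43  45  45  43  41  99  95  94  99]
 [137 120 107  61  40  42  41  90  99  94  98  98]]
[190 186  30  30 562] [205.4252669  199.00533808] [[0.5829016  0.12005186 0.008     ]]
((0.5808771848678589, 0.12072665989398956), (0.06676454097032547, 0.06891942024230957), 139.5092010498047) ((0.5790107250213623, 0.12199943512678146), 0.03640054538846016)
tin [199 164  21  20 323] [[0.64017361 0.10626691 0.058     ]]
```

```bash

python3 -m crank '[[-1,0,0,0.5,0],[-1,0,0,1,0],[-1,0,0,1,0],[-1,0,0,1,0]]'
python3 - <<'E'
from h import *
go(.42,-.03,.318,2.967)
f=np.load('top2.npz');p,d,K,R,t=[f[k] for k in('p','d','K','R','t')]
v,u=np.mgrid[:384,:512];box=(u>178)&(u<240)&(v>170)&(v<225)
g=p.max(2);m=(box&(g<70)).astype(np.uint8);m=cv2.morphologyEx(m,cv2.MORPH_OPEN,np.ones((7,7),np.uint8))
n,l,s,c=cv2.connectedComponentsWithStats(m);i=1+np.argmax(s[1:,4]);print(s[i],c[i],world(*c[i],.008,K,R,t))
cn=max(cv2.findContours((l==i).astype(np.uint8),0,1)[0],key=len).reshape(-1,2);w=world(cn[:,0],cn[:,1],.008,K,R,t)[:,:2].astype(np.float32);print(cv2.fitEllipse(w),cv2.minEnclosingCircle(w))
E
```

```text
time: 6.17
tool_pos: [0.4202, -0.0303, 0.318]
tool_rot: [3.142, 0.003, 2.967]
contact_force: [-0.5, 1.6, 7.1]
opening: 0.0579
grip_force: 35.0
t 6.17 pos [ 0.4202 -0.0303  0.318 ] rot [3.142e+00 3.000e-03 2.967e+00] -> mm [ 0.2  0.2 -0. ] roll -0.0 F [-0.5  1.6  7.1] grip 35.0 open 0.0579
[190 186  30  30 742] [204.44878706 200.56873315] [[0.5790621 0.1223676 0.008    ]]
((0.579154908657074, 0.12237496674060822), (0.07240322977304459, 0.07332036644220352), 63.67800521850586) ((0.5792067050933838, 0.12217551469802856), 0.03791791573166847)
```

The mark is at (0.579, 0.122), which agrees with where I gripped the canister. The canister is on the bench now. Releasing, lifting and moving over the tin.

```bash

python3 -m crank '[[-1,0,0,-0.8,0],[-0.2,0,0,-0.8,0],[0.3,0,0,-0.8,0],[0.6,0,0,-0.8,0],[1,0,0,-0.8,0],[1,0,0,-0.8,0],[1,0,0,-0.8,0],[1,0,0,-10,0],[1,0,0,-30,0],[1,0,0,-60,0],[1,0,0,-90,0],[1,0,0,-90,0]]'
python3 -c "
from h import *
go(.640,.1065,.34,2.967)"
```

```text
time: 7.17
tool_pos: [0.4209, -0.0305, 0.4117]
tool_rot: [-3.141, 0.009, 2.967]
contact_force: [1.3, 0.1, -0.1]
opening: 0.092
grip_force: 0.0
t 7.17 pos [ 0.4209 -0.0305  0.4117] rot [-3.141  0.009  2.967] -> mm [-191.3  173.1   73.3] roll -0.0 F [ 1.3  0.1 -0.1] grip 0.0 open 0.092
```

```bash

python3 -m crank '[[1,-193,173,0,0],[1,-193,173,0,0],[1,-193,173,0,0],[1,-193,173,0,0],[1,-193,173,0,0],[1,-193,173,0,0],[1,-193,173,0,0],[1,-193,173,40,0],[1,-193,173,70,0],[1,-193,173,70,0],[1,-193,173,70,0],[1,-193,173,70,0]]' 25
python3 - <<'E'
from h import *
p,d,K,R,t=cam('wrist')
go(.640,.1065,.209,2.967)
P=cloud(d,K,R,t);m=(abs(P[...,2]-.058)<.006)&(abs(P[...,0]-.64)<.05)&(abs(P[...,1]-.107)<.045)
cn=max(cv2.findContours(m.astype(np.uint8),0,1)[0],key=cv2.contourArea).reshape(-1,2);print(cn.min(0),cn.max(0))
w=world(cn[:,0],cn[:,1],.058,K,R,t)[:,:2]
A=np.c_[2*w,np.ones(len(w))];s=np.linalg.lstsq(A,(w**2).sum(1),rcond=None)[0];print('tin',s[:2],'dia',2*np.sqrt(s[2]+s[0]**2+s[1]**2))
T=cam('top')[0];cv2.imwrite('pics/c.png',cv2.resize(np.hstack([T,p])[...,::-1],(800,300),interpolation=cv2.INTER_AREA))
E
```

```text
time: 8.17
tool_pos: [0.6405, 0.1064, 0.3384]
tool_rot: [3.141, 0.002, 2.967]
contact_force: [1.0, 0.1, -0.4]
opening: 0.0914
grip_force: 0.0
t 8.22 pos [0.6405 0.1064 0.3392] rot [3.141 0.004 2.967] -> mm [ 1.100e+00 -1.000e-01  1.302e+02] roll -0.0 F [ 0.6 -0.2  1.6] grip 0.0 open 0.0916
[233 163] [288 217]
tin [0.6392382  0.10889689] dia 0.0469527893486201
```

View pics/c.png

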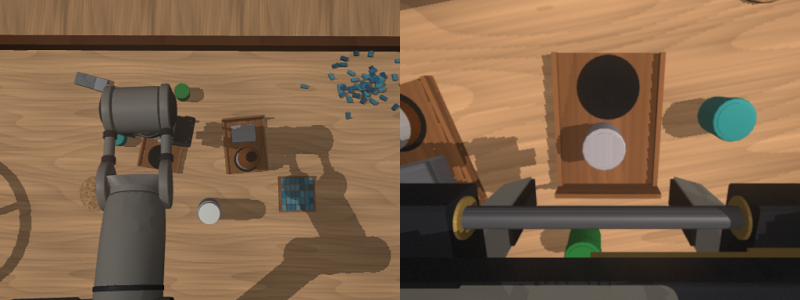

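The canister stands on the bench (left half, 209,211). The plain tin, at (604,147) in the right half, is centred between the fingers and the mark is clear. Descending and gripping.

```bash

python3 -m crank '[[1,1,1,35,0],[1,1,1,70,0],[1,1,1,98,0],[1,1,1,115,0],[1,1,1,125,0],[1,1,1,130,0],[1,1,1,130,0],[0.4,1,1,130,0],[0.2,1,1,130,0],[0.1,1,1,130,0],[0,1,1,130,0],[-0.2,1,1,130,0]]' 25
python3 -m crank '[[-1,0,0,0,0],[-1,0,0,0,0],[-1,0,0,0,0],[-1,0,0,0,0],[-1,0,0,-5,0],[-1,0,0,-12,0],[-1,0,0,-25,0],[-1,0,0,-40,0],[-1,0,0,-60,0],[-1,0,0,-75,0],[-1,0,0,-80,0],[-1,0,0,-80,0]]'
python3 -c "
from h import *
go(.4654,.3188,.30,2.967)"
```

```text
time: 9.27
tool_pos: [0.6393, 0.1077, 0.2074]
tool_rot: [3.141, 0.001, 2.967]
contact_force: [-0.3, -0.2, -0.5]
opening: 0.0629
grip_force: 0.0
time: 10.27
tool_pos: [0.6395, 0.1077, 0.2887]
tool_rot: [3.141, 0.003, 2.967]
contact_force: [-0.0, 0.6, -1.4]
opening: 0.047
grip_force: 25.0
t 10.27 pos [0.6395 0.1077 0.2887] rot [3.141e+00 3.000e-03 2.967e+00] -> mm [208.1 177.6 -11.9] roll -0.0 F [-0.   0.6 -1.4] grip 25.0 open 0.047
```

```bash

python3 -m crank '[[-1,4,4,-5,0],[-1,14,12,-10,0],[-1,32,27,-12,0],[-1,56,48,-12,0],[-1,82,70,-12,0],[-1,108,92,-12,0],[-1,134,114,-12,0],[-1,158,135,-12,0],[-1,179,153,-12,0],[-1,195,167,-12,0],[-1,205,175,-12,0],[-1,208,177.5,-12,0]]'
python3 -m crank '[[-1,0,0,0,0],[-1,0,0,0,0]]'
python3 - <<'E'
from h import *
p,d,K,R,t=cam('wrist');save(p,'w4.png')
go(.4654,.3188,.2055,2.967)
P=cloud(d,K,R,t);m=(abs(P[...,2]-.0055)<.004)
v,u=np.mgrid[:384,:512]
hs=cv2.cvtColor(p,cv2.COLOR_RGB2HSV);print(m.sum())
m&=(abs(P[...,0]-.465)<.08)&(abs(P[...,1]-.319)<.08)
cn=max(cv2.findContours(m.astype(np.uint8),0,1)[0],key=cv2.contourArea).reshape(-1,2);w=world(cn[:,0],cn[:,1],.006,K,R,t)[:,:2];print(w.min(0),w.max(0))
E
```

```text
time: 11.27
tool_pos: [0.4632, 0.3203, 0.2984]
tool_rot: [-3.141, -0.001, 2.97]
contact_force: [-0.1, -0.4, -1.6]
opening: 0.0474
grip_force: 25.0
time: 11.43
tool_pos: [0.4656, 0.3182, 0.2986]
tool_rot: [-3.141, 0.0, 2.967]
contact_force: [0.4, -0.5, -1.6]
opening: 0.0475
grip_force: 25.0
t 11.48 pos [0.4659 0.3179 0.2986] rot [-3.141  0.     2.966] -> mm [ 0.7  0.8 93.1] roll -0.001 F [ 0.3  0.4 -1.9] grip 25.0 open 0.0474
27421
[0.40511041 0.26559015] [0.51106941 0.37693602]
```

View pics/w4.png

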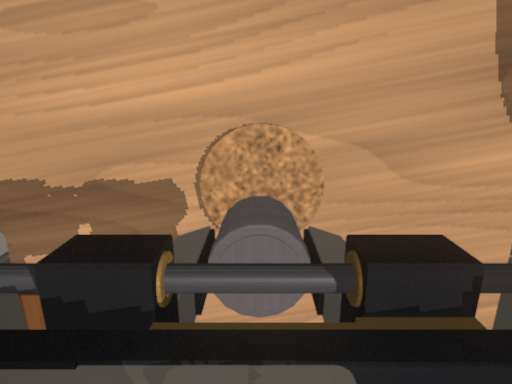

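The tin hangs upright over the mat (mat centre near (262,180), tin at (262,260)). Lowering it.

```bash

python3 -m crank '[[-1,1,1,10,0],[-1,1,1,28,0],[-1,1,1,48,0],[-1,1,1,65,0],[-1,1,1,77,0],[-1,1,1,84,0],[-1,1,1,88,0],[-1,1,1,90,0],[-1,1,1,91,0],[-1,1,1,92,0],[-1,1,1,92,0]]'
python3 -m crank '[[-1,0,0,0.5,0],[-1,0,0,1,0],[-1,0,0,1,0],[-1,0,0,1,0]]'
```

```text
time: 12.4
tool_pos: [0.4646, 0.3198, 0.2072]
tool_rot: [3.141, 0.001, 2.967]
contact_force: [-0.2, 0.2, -2.4]
opening: 0.0476
grip_force: 25.0
time: 12.73
tool_pos: [0.4644, 0.3198, 0.2059]
tool_rot: [3.141, 0.0, 2.967]
contact_force: [-0.6, 0.1, -2.2]
opening: 0.0476
grip_force: 25.0
```

```bash

python3 -m crank '[[-1,0,0,0.5,0],[-1,0,0,0.5,0],[-1,0,0,0.5,0]]'
python3 -m crank '[[-1,0,0,0.5,0],[-1,0,0,0.5,0],[-1,0,0,0.5,0]]'
```

```text
time: 12.98
tool_pos: [0.4645, 0.3198, 0.2053]
tool_rot: [3.141, 0.0, 2.967]
contact_force: [-0.1, 0.6, -1.7]
opening: 0.0472
grip_force: 25.0
time: 13.23
tool_pos: [0.4645, 0.3198, 0.2048]
tool_rot: [3.141, 0.0, 2.967]
contact_force: [-0.2, 0.4, -0.3]
opening: 0.0473
grip_force: 25.0
```

```bash

python3 -m crank '[[-1,0,0,0.3,0],[-1,0,0,0.3,0],[-0.3,0,0,0,0],[0.2,0,0,0,0],[0.6,0,0,0,0],[1,0,0,0,0],[1,0,0,0,0],[1,0,0,-10,0],[1,0,0,-30,0],[1,0,0,-70,0],[1,0,0,-110,0],[1,0,0,-150,0]]'
python3 -m crank '[[1,0,0,-45,0],[1,0,0,-45,0],[1,0,0,-45,0]]'
python3 - <<'E'
from h import *
go(.4202,-.0303,.40,2.967)
p,d,K,R,t=cam('top');P=cloud(d,K,R,t)
m=(abs(P[...,2]-.170)<.008)&(abs(P[...,0]-.42)<.05)&(abs(P[...,1]+.03)<.05)
n,l,s,c=cv2.connectedComponentsWithStats(m.astype(np.uint8));i=1+np.argmax(s[1:,4]);print('cap',s[i],world(*c[i],.170,K,R,t))
q=cam('wrist')[0];cv2.imwrite('pics/d.png',cv2.resize(np.hstack([p,q])[...,::-1],(800,300),interpolation=cv2.INTER_AREA))
E
```

```text
time: 14.23
tool_pos: [0.4641, 0.3196, 0.357]
tool_rot: [-3.141, -0.0, 2.967]
contact_force: [1.5, 1.0, 0.2]
opening: 0.0915
grip_force: 0.0
time: 14.48
tool_pos: [0.4645, 0.3198, 0.4037]
tool_rot: [3.137, 0.006, 2.967]
contact_force: [-0.6, 0.7, -0.3]
opening: 0.0919
grip_force: 0.0
t 14.48 pos [0.4645 0.3198 0.4037] rot [3.137 0.006 2.967] -> mm [ -17.2 -352.5    2.2] roll -0.0 F [-0.6  0.7 -0.3] grip 0.0 open 0.0919
cap [254 259  28  29 611] [[ 0.42186444 -0.03084303  0.17      ]]
```

View pics/d.png

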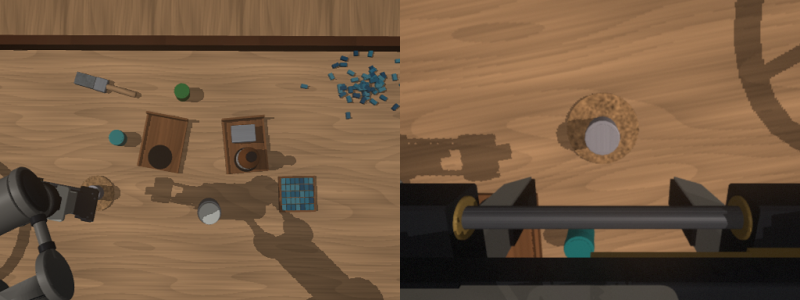

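The tin stands in the middle of the mat (right half, 602,137) and the canister is still upright at (209,211) on the left. Fetching the canister.

```bash

python3 -m crank '[[1,-17,-352.5,0,0],[1,-17,-352.5,0,0],[1,-17,-352.5,0,0],[1,-17,-352.5,0,0],[1,-17,-352.5,0,0],[1,-17,-352.5,0,0],[1,-17,-352.5,0,0],[1,-17,-352.5,0,0],[1,-17,-352.5,0,0],[1,-17,-352.5,0,0],[1,-17,-352.5,0,0]]' 35
python3 -m crank '[[1,0,0,0,0],[1,0,0,0,0],[1,0,0,0,0]]'
python3 -c "
from h import *
go(.4202,-.0303,.318,2.967)"
```

```text
time: 15.5
tool_pos: [0.4195, -0.0312, 0.3982]
tool_rot: [3.141, -0.004, 2.964]
contact_force: [-0.2, 0.2, -0.3]
opening: 0.0917
grip_force: 0.0
time: 15.75
tool_pos: [0.4199, -0.0293, 0.3993]
tool_rot: [3.141, -0.001, 2.969]
contact_force: [-0.3, 0.5, 0.0]
opening: 0.092
grip_force: 0.0
t 15.75 pos [ 0.4199 -0.0293  0.3993] rot [ 3.141e+00 -1.000e-03  2.969e+00] -> mm [-0.5 -1.  81.3] roll 0.002 F [-0.3  0.5  0. ] grip 0.0 open 0.092
```

```bash

python3 -m crank '[[1,0,0,30,0],[1,0,0,50,0],[1,0,0,67,0],[1,0,0,76,0],[1,0,0,81,0],[1,0,0,81,0],[0.5,0,0,81,0],[0.3,0,0,81,0],[0.2,0,0,81,0],[0.1,0,0,81,0],[0,0,0,81,0],[-0.2,0,0,81,0]]' 35
python3 -m crank '[[-1,0,0,0,0],[-1,0,0,0,0],[-1,0,0,0,0],[-1,0,0,0,0]]'
python3 -m crank '[[-1,0,0,-3,0],[-1,0,0,-10,0],[-1,0,0,-20,0],[-1,0,0,-35,0],[-1,0,0,-50,0],[-1,0,0,-62,0],[-1,0,0,-68,0],[-1,0,0,-70,0],[-1,0,0,-70,0],[-1,0,0,-70,0]]'
python3 -c "
from h import *
go(.579,.1224,.386,2.967)"
```

```text
time: 16.75
tool_pos: [0.4199, -0.0303, 0.319]
tool_rot: [3.141, 0.001, 2.967]
contact_force: [0.5, 1.7, 0.6]
opening: 0.0572
grip_force: 35.0
time: 17.08
tool_pos: [0.42, -0.0303, 0.319]
tool_rot: [3.141, 0.001, 2.967]
contact_force: [0.3, 1.5, 5.1]
opening: 0.0574
grip_force: 35.0
time: 17.92
tool_pos: [0.4196, -0.0303, 0.3881]
tool_rot: [3.141, -0.001, 2.967]
contact_force: [0.5, 1.1, -2.9]
opening: 0.0575
grip_force: 35.0
t 17.92 pos [ 0.4196 -0.0303  0.3881] rot [ 3.141e+00 -1.000e-03  2.967e+00] -> mm [-130.4  178.1    1.9] roll -0.0 F [ 0.5  1.1 -2.9] grip 35.0 open 0.0575
```

```bash

python3 -m crank '[[-1,-4,6,0,0],[-1,-13,18,0,0],[-1,-26,36,0,0],[-1,-41,56,0,0],[-1,-57,78,0,0],[-1,-73,100,0,0],[-1,-89,121,0,0],[-1,-103,141,0,0],[-1,-115,157,0,0],[-1,-124,169,0,0],[-1,-129,176,0,0],[-1,-130,178,0,0]]'
python3 -m crank '[[-1,0,0,0,0],[-1,0,0,0,0],[-1,0,0,0,0],[-1,0,0,0,0]]'
python3 - <<'E'
from h import *
go(.579,.1224,.327,2.967)
p,d,K,R,t=cam('wrist');save(p[:260,130:400],'w6.png')
E
```

```text
time: 18.92
tool_pos: [0.5796, 0.1236, 0.3874]
tool_rot: [-3.142, -0.001, 2.968]
contact_force: [0.3, -1.0, -4.0]
opening: 0.0573
grip_force: 35.0
time: 19.25
tool_pos: [0.5785, 0.1218, 0.3889]
tool_rot: [-3.142, 0.0, 2.966]
contact_force: [-0.8, -0.1, -3.4]
opening: 0.0577
grip_force: 35.0
t 19.25 pos [0.5785 0.1218 0.3889] rot [-3.142  0.     2.966] -> mm [-0.4  0.7 61.9] roll -0.001 F [-0.8 -0.1 -3.4] grip 35.0 open 0.0577
```

View pics/w6.png

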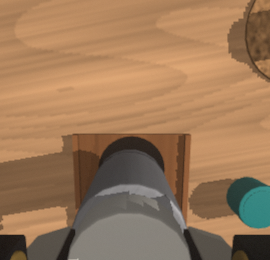

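The canister is upright over the tray, with the mark directly beneath it (crop (133,155)). Lowering to contact at about z 0.327.

```bash

python3 -m crank '[[-1,0,0,10,0],[-1,0,0,25,0],[-1,0,0,38,0],[-1,0,0,48,0],[-1,0,0,54,0],[-1,0,0,57,0],[-1,0,0,59,0],[-1,0,0,60,0],[-1,0,0,60.5,0],[-1,0,0,61,0],[-1,0,0,61,0],[-1,0,0,61,0]]'
python3 -m crank '[[-1,0,0,0.5,0],[-1,0,0,0.5,0],[-1,0,0,0.5,0]]'
python3 -c "
from h import *
go(.579,.1224,.327,2.967)"
```

```text
time: 20.3
tool_pos: [0.5789, 0.1224, 0.3281]
tool_rot: [3.141, 0.001, 2.967]
contact_force: [-0.3, 0.1, -3.3]
opening: 0.0575
grip_force: 35.0
time: 20.55
tool_pos: [0.5789, 0.1224, 0.3273]
tool_rot: [3.141, 0.0, 2.967]
contact_force: [0.8, 0.1, -3.0]
opening: 0.0574
grip_force: 35.0
t 20.55 pos [0.5789 0.1224 0.3273] rot [3.141 0.    2.967] -> mm [-0.1  0.1  0.3] roll -0.0 F [ 0.8  0.1 -3. ] grip 35.0 open 0.0574
```

```bash

python3 -m crank '[[-1,0,0,0.4,0],[-1,0,0,0.4,0],[-1,0,0,0.4,0]]'
python3 -m crank '[[-1,0,0,0.4,0],[-1,0,0,0.4,0],[-1,0,0,0.4,0]]'
```

```text
time: 20.8
tool_pos: [0.5789, 0.1224, 0.3271]
tool_rot: [3.141, 0.0, 2.967]
contact_force: [-0.4, -0.5, -1.5]
opening: 0.057
grip_force: 35.0
time: 21.05
tool_pos: [0.5789, 0.1224, 0.327]
tool_rot: [3.141, 0.001, 2.967]
contact_force: [-0.6, 0.5, 2.7]
opening: 0.0575
grip_force: 35.0
```

Touchdown. Releasing, lifting straight up, then retreating toward the robot (tool +x) and checking.

```bash

python3 -m crank '[[-1,0,0,-0.3,0],[-0.2,0,0,-0.3,0],[0.3,0,0,-0.3,0],[0.6,0,0,-0.3,0],[1,0,0,-0.3,0],[1,0,0,-0.3,0],[1,0,0,-0.3,0],[1,0,0,-10,0],[1,0,0,-30,0],[1,0,0,-60,0],[1,0,0,-90,0],[1,0,0,-90,0]]'
python3 -m crank '[[1,130,-180,0,0],[1,130,-180,0,0],[1,130,-180,0,0],[1,130,-180,0,0],[1,130,-180,0,0],[1,130,-180,0,0],[1,130,-180,0,0],[1,130,-180,0,0],[1,130,-180,0,0],[1,130,-180,0,0]]'
python3 - <<'E'
from h import *
go(.579,.1224,.327,2.967)
p,d,K,R,t=cam('top');P=cloud(d,K,R,t)
for n_,zz,x,y in(('cap',.178,.58,.12),('tin',.056,.4645,.3195)):
    m=(abs(P[...,2]-zz)<.008)&(abs(P[...,0]-x)<.05)&(abs(P[...,1]-y)<.05)
    n,l,s,c=cv2.connectedComponentsWithStats(m.astype(np.uint8));i=1+np.argmax(s[1:,4]);print(n_,s[i],world(*c[i],zz,K,R,t),np.median(P[l==i][:,2]))
q=cam('scene')[0];cv2.imwrite('pics/e.png',cv2.resize(np.hstack([p,q])[...,::-1],(800,300),interpolation=cv2.INTER_AREA))
E
```

```text
time: 22.05
tool_pos: [0.5794, 0.1225, 0.4237]
tool_rot: [3.139, 0.011, 2.967]
contact_force: [0.2, 0.7, 0.8]
opening: 0.092
grip_force: 0.0
time: 22.88
tool_pos: [0.4203, -0.0317, 0.4165]
tool_rot: [3.141, 0.0, 2.968]
contact_force: [0.3, -0.1, -0.5]
opening: 0.0919
grip_force: 0.0
t 22.88 pos [ 0.4203 -0.0317  0.4165] rot [3.141 0.    2.968] -> mm [-129.6  179.2   89.6] roll 0.001 F [ 0.3 -0.1 -0.5] grip 0.0 open 0.0919
cap [182 182  28  28 596] [[0.57981516 0.12086532 0.178     ]] 0.1771530141423853
tin [108 237  21  21 335] [[0.46625176 0.31682069 0.056     ]] 0.055821307215926506
```

View pics/e.png

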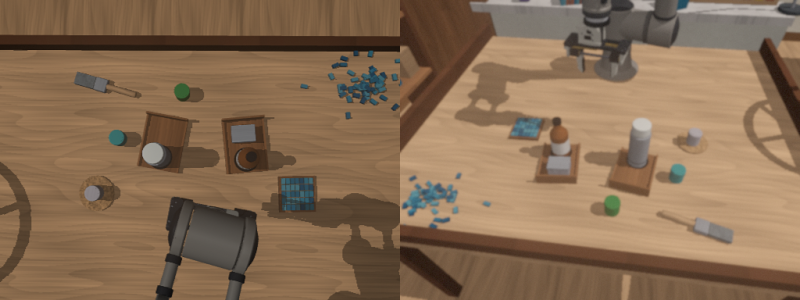

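Canister is back on the mark, in the same cap position as at the start to within 0.3 mm. The tin is upright, about 2 mm from the mat centre, and the arm is clear. Handing in.

```bash
python3 -c "
from h import *
print(ticket.hand_in())"
```

```text
the job is handed in; nothing more can be done
None
```

Job handed in at about 23 s of the 72 s allowed: the tin stands upright about 2 mm from the mat's centre, and the canister is back upright on its black mark; no verdict came back.

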